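# Hold the terminal box cover down for the nuts

### The arm

A 6-joint arm with a two-finger parallel gripper is mounted at the origin on the work surface. World frame = base frame: x ahead of the robot, y to its left, z up, the work surface at z = 0. Lengths are in m, angles in rad, forces in N, time in s.
With the tool pointing down it reaches from about 0.3 to 0.875 m from the base axis. Payload 6.4 kg.
Tool frame: the origin (TCP) lies at the very end of the fingers, on their centre line; the grasp point (between the pads) lies 19 mm behind it (env.grasp_offset is the distance from the TCP to the grasp point, in m); z points along the fingers, y is the direction in which the jaws open and shut (so a half turn about z gives the same grasp; the last joint's range is limited). The gripper opens to 85 mm and grips with 20 to 120 N. Pads are 22 mm wide; open, the fingers measure 114 mm over their backs; the gripper's body (76 mm by 85 mm) begins 54 mm behind the grasp point. The pads swing forward as they close: fully open they stand 13 mm farther back than shut.
Start: joints at [-1.482, 0.181, 1.607, -0, 1.354, -0.206], TCP at [0.167, -0.55, 0.231] pointing down, gripper open.
Joint ranges: [-2.99, 2.99], [-0.89, 2.07], [0.3, 2.58], [-1.14, 4.28], [0, 2.63], [-3.12, 3.12]. Speed limits (rad/s): [2.57, 2.57, 3.01, 3.14, 3.14, 3.14].

### API

Orientations are given as [roll, pitch, yaw] about the fixed x, y, z axes, in that order (R = Rz(yaw) Ry(pitch) Rx(roll)).
In Python, from bench import readout, vision, workorder, env gives the robot as it stands.
- The arm moves only by the shell command python3 -m creep 'ROWS' [FORCE]. ROWS is JSON, a list of rows, each a list of 3 entries, a list of its own where there are three numbers: the shift along the tool's x, y, z each as a share of 0.15 m, from -1 to 1, then the turn about the tool's z as a share of 30 degrees, from -1 to 1, then the gripper's target within -1 to 1 (fully open at 1, half-way at 0, shut at -1). A call has exactly 10 rows; each row shifts and turns the commanded pose from where the row before left it, along the tool's axes as they then stand; what a row does not reach is not made up. A row lasts 1/8 s, in which the tool goes at most 62.5 mm and 10.7 degrees, less where a joint would pass 70% of its speed; a pose out of reach is approached as far as the arm can. A call with a number of a shift or a turn outside -1 to 1 is refused whole. A call with a gripper value outside its range is refused whole. The fingers move at their own pace and stop on an object; FORCE is the grip in N (left out, the last holds). Time passes only in rows, so rows that do not move let the fingers close, or fill a call up. It gives the time, the measured TCP pose, the force and the opening at its end, in the units of the state.
- readout.get_state(): the state, without advancing time (a new reading comes with each control period).
- vision.get_image(name): name is "scene" or "top"; returns a dict with "color" (480x640x3 uint8, red, green, blue), "z_map" (480x640 float32, m along the optical axis (not along the pixel's ray), 0 where there is no reading), "fx", "fy", "cx", "cy" (pixels), "R" (3x3) and "t" (3): a world point X has camera coordinates R X + t. Camera axes: x right, y down, z forward; pixel columns grow to the right and rows downward; lengths in m; the calibration is good to about 2 mm. A picture is of the moment at which its call begins.
- workorder.job_done(): hands the job in, once; it reports no verdict.
The state is a dict: "time_s": time; "joint_pos": joint angles; "qd": joint speeds; "joint_torque": joint torques, N m; "tool_pos": TCP position; "tool_rot": TCP orientation; "ft_force": force on the tool from outside, world axes, zero at the start; "wrist_torque": the same for the moment, N m; "opening": finger opening in m.
Only numpy, scipy, OpenCV 4.12 (cv2) and the standard library are available. Lean on these libraries where they do the work, as an engineer would, in place of code of your own. Each camera call takes 0.05 s, during which the arm holds its last target.

### The job

The annealing oven's terminal box needs its cover back: of the two aluminium covers lying on the bench, take the larger one by its handle, fit it over the box's two studs and press it down squarely against the springy seal with a steady push of about 12 newtons, never ramming it down, so that I can put the nuts on. Keep that push up for a few seconds and finish while still holding the cover down; do not let go. Leave the smaller cover and everything else on the bench where they are.

Things in the scene. Friction and masses are not known exactly. Their poses are not given: they have to be found in the camera images.
- cover_mid (a point): centre of the plate of the larger cover: a loose aluminium plate 120 x 180 x 5 mm (along its x, y, z), about 0.3 kg, lying flat on the bench with its handle up; this point is 2.5 mm above its underside. Two 14 mm through holes on its y axis, 68 mm either side of this point. It looks the same turned half round, and fits either way.
- cover_grip (a point): centre of the black grip bar of the larger cover, 44.5 mm straight above cover_mid, same axes. The bar is 16 mm wide (x), 80 mm long (y) and 14 mm high (z), on a post at each end; below it is 35 mm of free space down to the plate. Take it from above with the fingers closing along x.
- cover: the larger cover, plate and handle as one part; origin at the middle of its underside, z up out of the handle side, same axes as cover_mid.
- housing: the open grey terminal box, bolted to the bench: 130 x 190 mm (x, y), rim 60 mm above the bench, with a white terminal block inside; origin at the centre of its underside. Two steel studs, 8 mm thick with tapered tips, stand on its y axis 68 mm either side of its centre and reach 30 mm above the rim. Bolting feet (50 mm wide, 6 mm high, sticking out 15 mm) at the two y ends, two gland plugs on the +x side.
- housing_top (a point): centre of the terminal box's opening, level with its rim (60 mm above the bench); axes as housing (y runs from stud to stud, z up).
- seal (a joint): how far the spring-backed black rubber frame around the opening is pushed in, m: 0 free (its top 12 mm above the rim), 0.012 fully in, level with the rim. It pushes back with 1.5 N per mm of travel, so 12 N is 8 mm; the cover's own weight alone is about 3 N (2 mm). Beyond 0.012 the cover meets the rigid rim.
- spare_mid (a point): centre of the plate of the smaller cover, which belongs to another box: aluminium 90 x 125 x 5 mm (x, y, z) with a similar black handle, 60 mm long; leave it alone. This point is 2.5 mm above its underside.
- screwdriver: screwdriver lying on the bench on the robot's side of the box, along its own x, about 200 mm long; origin near its middle, on the bench.
- nut_tin: small open steel bowl, 64 mm across and 30 mm high, beyond the box; origin at the centre of its underside.
- mould: dark wooden blowing mould: cup 88 mm across, 70 mm high, with a handle out to 161 mm along its x; origin at the centre of the cup's underside.
- tumbler: amber glass tumbler, 72 mm across, 95 mm high; origin at the centre of its underside.
- jacks: steel jacks (big glassworker's tweezers) lying flat, 250 mm long along x, 56 mm wide; origin at the middle, on the bench.
- paddle: flat wooden paddle, 300 mm long along x, 90 mm wide, 14 mm thick; origin near its middle, on the bench.
- paperweight: round green glass paperweight, 76 mm across, 62 mm high; origin at the centre of its underside.
Mind the look-alikes: they are no part of the job. What is shaped like the cover but pink is not meant.

How it is judged:
By the outcome, as a careful person would: the job done as asked, in the order asked, and still so for the second after the job is handed in, while the arm keeps its last pose, push and grip.
It also fails if it takes over 51 s, if anything falls off the work surface, if the arm or the gripper's body presses on something with over 40 N, if the wrist force passes 120 N, or if a joint passes its speed limit or range.

## Working session

There is one attempt and no reset: what is moved stays moved. The work goes in short steps, Python scripts to look and compute and a shell command to move; the robot and the scene stay as the last step left them, time stands still between calls to the robot, and variables do not carry over. Pictures are saved under pics/ and viewed, and the job is handed in when it is done.

```bash
ls; mkdir -p pics; python3 - <<'E'
from bench import readout, vision, env
import cv2,numpy as np
s=readout.get_state();print(s); print(env.grasp_offset)
for n in("scene","top"):
    i=vision.get_image(n); cv2.imwrite(f"pics/{n}0.png",i["color"][:,:,::-1]); np.savez(f"pics/{n}0.npz",**i)
    print(n,i["fx"],i["cx"],i["cy"],i["R"],i["t"])
E
```

```text
pics
{'time_s': 0.0, 'joint_pos': array([-1.48231620e+00,  1.81576813e-01,  1.60804567e+00,  3.69248958e-06,
        1.35378233e+00, -2.06326490e-01]), 'qd': array([ 3.48479862e-05,  1.83377115e-03, -1.43878467e-03, -6.15018983e-04,
        1.84683155e-04, -7.33329902e-04]), 'joint_torque': array([-5.01109516e-04, -4.44871294e+01, -3.51341379e+01, -3.10543564e-04,
        9.08612536e-03, -9.24862491e-06]), 'tool_pos': array([ 0.16702097, -0.5496138 ,  0.23034584]), 'tool_rot': array([-3.13981967e+00, -3.74776989e-04,  2.94805483e-01]), 'ft_force': array([ 0.33799804, -0.30764908,  0.66837922]), 'wrist_torque': array([ 0.04555277, -0.00286991, -0.02539739]), 'opening': 0.08526361706033392}
0.0187
scene 534.5949121876164 331.51498649374304 235.16657668538446 [[ 0.21416522  0.97649395  0.02434812]
 [ 0.54301666 -0.09830087 -0.83394835]
 [-0.81195207  0.19182416 -0.55130511]] [-0.11909991 -0.19969378  1.85569508]
top 607.7350510135208 308.5856283648415 241.19047190947194 [[ 0.01844037 -0.99974086 -0.01334791]
 [-0.99766161 -0.01751998 -0.06606331]
 [ 0.06581233  0.01453493 -0.99772615]] [0.01818393 0.50559121 1.66469847]
```

View pics/top0.png

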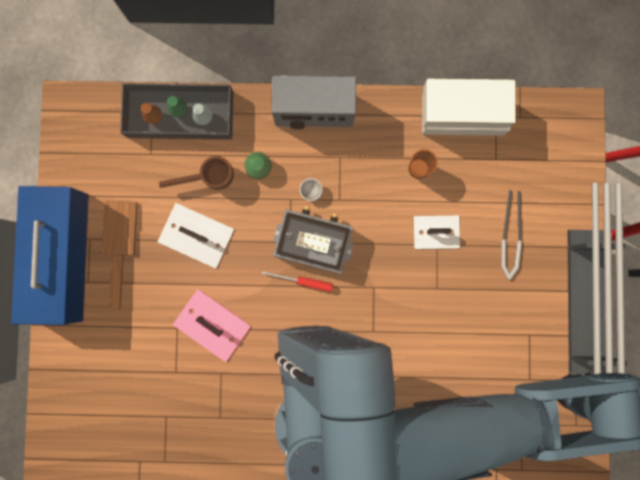

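View pics/scene0.png

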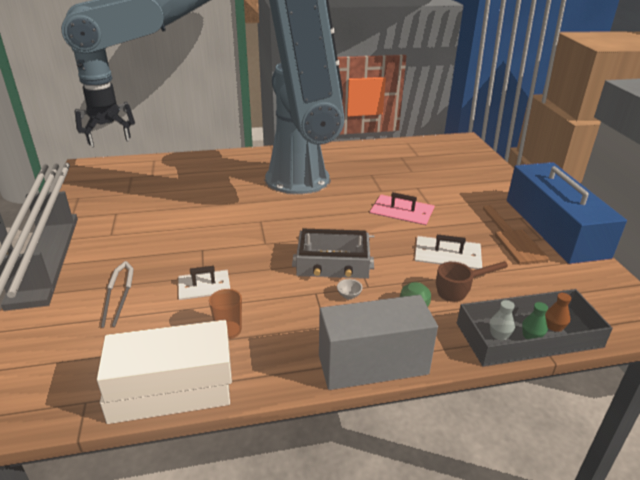

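The top view shows three possible covers: a white-grey plate at (196,235), a pink plate of the same shape at (212,326), and a small white-grey plate at (437,232). I choose (196,235), the larger aluminium one. The box is at (314,241). Next I'll measure both and crop close.

```bash
cat > h.py <<'E'
import numpy as np,cv2
def cloud(i):
    z=i["z_map"];v,u=np.mgrid[:480,:640]
    P=np.stack([(u-i["cx"])/i["fx"]*z,(v-i["cy"])/i["fy"]*z,z],-1)
    X=(P-i["t"])@i["R"]; X[z==0]=np.nan; return X
def proj(i,X):
    c=np.atleast_2d(X)@i["R"].T+i["t"];return np.c_[i["fx"]*c[:,0]/c[:,2]+i["cx"],i["fy"]*c[:,1]/c[:,2]+i["cy"]]
def rect(p):
    (c,s,a)=cv2.minAreaRect(p.astype(np.float32)*1000); return np.round(c,1),np.round(s,1),round(a,2)
E
python3 - <<'E'
from h import *
T=np.load("pics/top0.npz");S=np.load("pics/scene0.npz")
X=cloud(T);XS=cloud(S)
print("table z", np.nanmedian(X[200:220,360:400,2]),np.nanmedian(XS[210:230,200:280,2]))
c=T["color"].astype(int)
cs=S["color"].astype(int)
def plate(X,c,box,n):
    u0,u1,v0,v1=box
    m=np.zeros((480,640),bool);m[v0:v1,u0:u1]=1
    sat=c.max(2)-c.min(2)
    m&=(sat<35)&(c.min(2)>130)
    m=m.astype(np.uint8);k,l,st,_=cv2.connectedComponentsWithStats(m)
    j=1+st[1:,4].argmax();m=l==j
    # rays intersect z=0.005 plane with subpixel rect
    return m
def onplane(i,uv,z):
    uv=np.asarray(uv,float).reshape(-1,2);d=np.c_[(uv[:,0]-i["cx"])/i["fx"],(uv[:,1]-i["cy"])/i["fy"],np.ones(len(uv))]@i["R"]
    o=-i["R"].T@i["t"];return o+d*((z-o[2])/d[:,2])[:,None]
for n,i,C,b in(("top",T,c,(150,245,195,275)),("scene",S,cs,(405,490,225,275))):
    m=plate(None,C,b,n)
    v,u=np.nonzero(m)
    P=onplane(i,np.c_[u,v],0.005);print(n,m.sum(),"plane rect",rect(P[:,:2]))
    Q=(X if i is T else XS)[m];print(" z med",np.nanmedian(Q[:,2]))
# handle & housing heights
for n,XX in(("top",X),("scene",XS)):
    g=(abs(XX[...,0]-.4)<.5)
    for nm,(cx,cy,r),(lo,hi) in(("x",(0,0,9),(0,0)),):pass
m=np.zeros((480,640),bool);m[205:275,155:240]=1
h=m&(X[...,2]>.030)&(X[...,2]<.07);print("handle top",h.sum(),np.nanmedian(X[h],0),rect(X[h][:,:2]))
m[:]=0;m[225:262,405:490]=1
h=m&(XS[...,2]>.040)&(XS[...,2]<.07);print("handle scene",h.sum(),np.nanmedian(XS[h],0),rect(XS[h][:,:2]))
m[:]=0;m[200:280,265:365]=1
h=m&(X[...,2]>.055)&(X[...,2]<.085);print("seal top",h.sum(),np.nanmedian(X[h],0),rect(X[h][:,:2]))
m[:]=0;m[215:285,285:385]=1
h=m&(XS[...,2]>.055)&(XS[...,2]<.085);print("seal scene",h.sum(),np.nanmedian(XS[h],0),rect(XS[h][:,:2]))
a=cv2.resize(T["color"][195:275,150:245,::-1],None,fx=4,fy=4,interpolation=2)
b=cv2.resize(T["color"][195:290,265:365,::-1],None,fx=4,fy=4,interpolation=2)
o=np.zeros((380,790,3),np.uint8);o[:a.shape[0],:a.shape[1]]=a;o[:b.shape[0],385:385+b.shape[1]]=b
cv2.imwrite("pics/crop1.png",o)
a=cv2.resize(S["color"][225:275,405:490,::-1],None,fx=4,fy=4,interpolation=2)
b=cv2.resize(S["color"][215:290,285:385,::-1],None,fx=4,fy=4,interpolation=2)
o=np.zeros((380,790,3),np.uint8);o[:a.shape[0],:a.shape[1]]=a;o[:b.shape[0],385:385+b.shape[1]]=b
cv2.imwrite("pics/crop2.png",o)
E
```

```text
table z 0.000513722146567186 -0.002956960938592559
top 2392 plane rect (array([517.2, 344.2]), array([177.6, 116.1]), 66.82)
 z med 0.0054524310383660185
scene 1150 plane rect (array([522.3, 340.7]), array([178.9, 120.1]), 67.26)
 z med 0.0019635716330996867
handle top 176 [0.51658004 0.34300014 0.05434267] (array([516.8, 344.9]), array([82.3, 16.1]), 66.85)
handle scene 177 [0.52030313 0.34032627 0.04834901] (array([517.4, 343.8]), array([80.4, 23. ]), 64.48)
seal top 1429 [0.50348019 0.01592238 0.0673388 ] (array([503. ,  16.1]), array([190. , 130.3]), 76.27)
seal scene 1261 [0.52488123 0.01119106 0.06416296] (array([507.6,  14.1]), array([189.5, 130.7]), 76.35)
```

View pics/crop1.png

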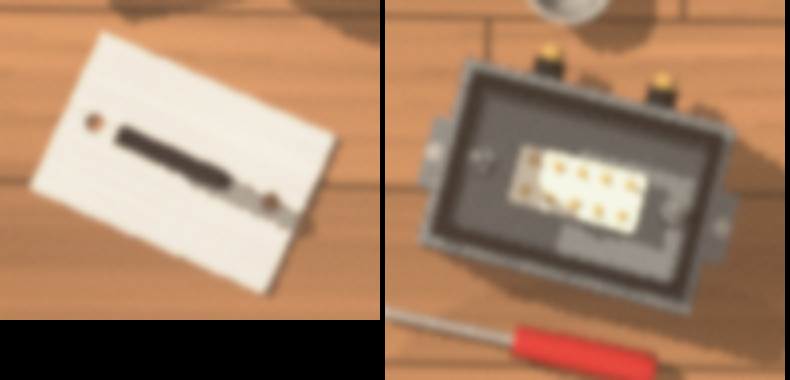

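View pics/crop2.png

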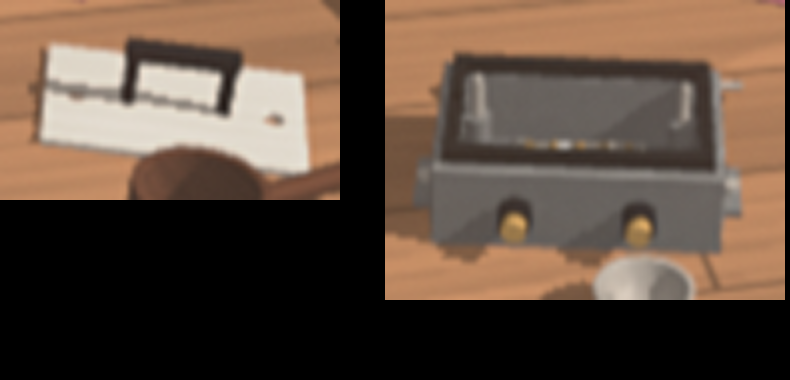

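The crops confirm it. The plate is about 178 x 116 mm, aluminium-coloured, with two holes and a black bar (pixels 245,122 and 270,200 in the 4x crop), so it is the larger cover. The box is 190 x 130 mm with its seal and studs visible. Both cameras agree on the vector from cover to box to about 1.5 mm. Now I'll transit at the present height.

```bash
python3 -m creep '[[[0.2,-0.25,0],0,1],[[0.2,-0.25,0],0,1],[[0.2,-0.25,0],0,1],[[0.2,-0.25,0],0,1],[[0.2,-0.25,0],0,1],[[0.2,-0.25,0],0,1],[[0.2,-0.25,0],0,1],[[0.2,-0.25,0],0,1],[[0.2,-0.25,0],0,1],[[0.2,-0.25,0],0,1]]' 60
python3 -m creep '[[[0.2,-0.25,0],0,1],[[0.2,-0.25,0],0,1],[[0.2,-0.25,0],0,1],[[0.2,-0.25,0],0,1],[[0.2,-0.25,0],0,1],[[0.2,-0.25,0],0,1],[[0.2,-0.25,0],0,1],[[0.2,-0.25,0],0,1],[[0.2,-0.25,0],0,1],[[0.2,-0.25,0],0,1]]'
python3 -m creep '[[[0,0,0],-0.2,1],[[0,0,0],-0.2,1],[[0,0,0],-0.2,1],[[0,0,0.05],-0.2,1],[[0,0,0.1],-0.2,1],[[0,0,0.1],-0.2,1],[[0,0,0.1],-0.2,1],[[0,0,0.1],-0.2,1],[[0,0,0.05],-0.06,1],[[0,0,0],0,1]]'
```

```text
time_s: 1.35
tool_pos: [0.3454, -0.1027, 0.2312]
tool_rot: [3.141, -0.0, 0.294]
ft_force: [1.1, -0.2, -0.3]
opening: 0.0855
time_s: 2.6
tool_pos: [0.5235, 0.3432, 0.2307]
tool_rot: [3.141, 0.001, 0.295]
ft_force: [1.3, 0.0, 1.1]
opening: 0.0853
time_s: 3.85
tool_pos: [0.5228, 0.3416, 0.1555]
tool_rot: [-3.14, 0.001, 1.163]
ft_force: [1.1, 0.1, 0.6]
opening: 0.0854
```

```bash
python3 - <<'E'
from h import *
from bench import vision,readout
T=vision.get_image("top");S=vision.get_image("scene");np.savez("pics/scene1.npz",**S);np.savez("pics/top1.npz",**T)
p=readout.get_state()["tool_pos"];print(p,proj(S,p),proj(T,p))
u,v=proj(S,p)[0].astype(int)
a=S["color"][90:290,380:540,::-1].copy();a=cv2.resize(a,None,fx=2.4,fy=2.4,interpolation=2)
b=cv2.resize(T["color"][140:340,120:290,::-1],None,fx=2.3,fy=2.3,interpolation=2)
o=np.zeros((480,790,3),np.uint8);o[:a.shape[0],:a.shape[1]]=a;o[:b.shape[0],395:395+b.shape[1]]=b
cv2.imwrite("pics/c3.png",o)
XS=cloud(S)
# finger points in scene
d=XS[...,:2]-p[:2];m=(np.hypot(d[...,0],d[...,1])<.09)&(XS[...,2]>.12)&(XS[...,2]<.195)
print(m.sum(),rect(XS[m][:,:2]),np.nanmin(XS[m][:,2]))
E
```

```text
[0.52357586 0.34189136 0.15679511] [[456.92510264 204.92344781]] [[184.478629   228.18959264]]
97 (array([529.4, 338.5]), array([ 22.1, 108.4]), 66.62) 0.16468923363101456
```

View pics/c3.png

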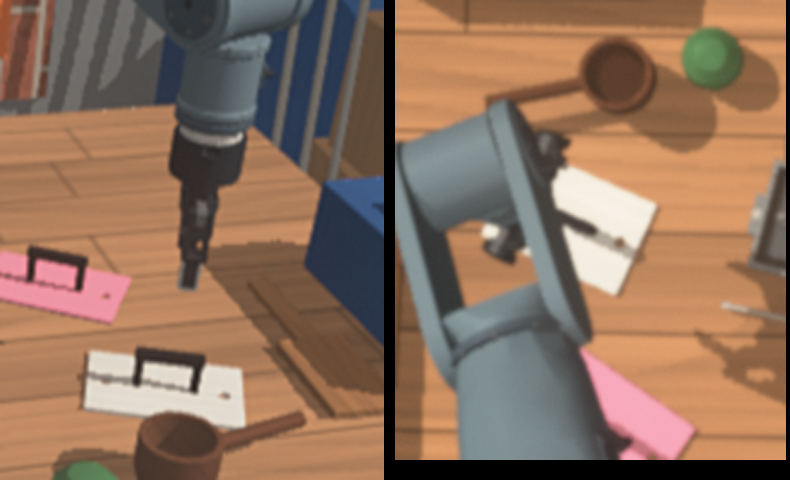

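The scene view shows the open gripper above the white cover's handle at crop (190,280), lined up with the bar. The fingertip cloud suggests the scene camera reads about 4 mm too far in x, so I trust the top camera. Shifting 5 mm in tool y and descending.

```bash
python3 -m creep '[[[0,-0.036,0.05],0,1],[[0,0,0.1],0,1],[[0,0,0.15],0,1],[[0,0,0.15],0,1],[[0,0,0.15],0,1],[[0,0,0.1],0,1],[[0,0,0.08],0,1],[[0,0,0.07],0,1],[[0,0,0],0,1],[[0,0,0],0,1]]'
python3 - <<'E'
from h import *
from bench import vision
S=vision.get_image("scene")
cv2.imwrite("pics/c4.png",cv2.resize(S["color"][150:290,380:520,::-1],None,fx=4,fy=4,interpolation=2))
E
```

```text
time_s: 5.2
tool_pos: [0.5188, 0.3441, 0.0294]
tool_rot: [3.141, -0.001, 1.164]
ft_force: [0.5, -0.1, 0.4]
opening: 0.0851
```

View pics/c4.png

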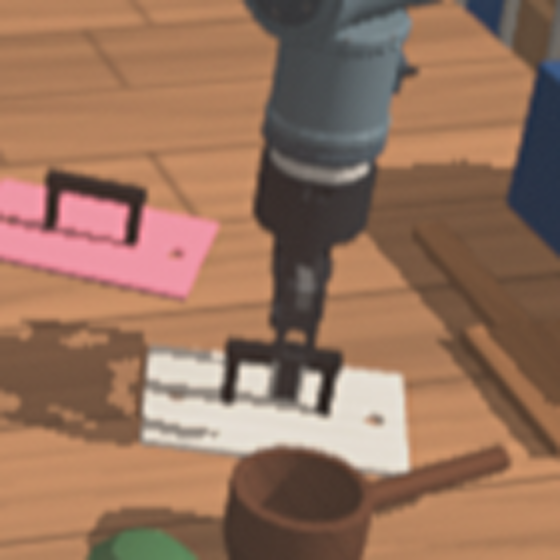

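The fingers straddle the bar (crop 285,380), midway along it. Closing, then lifting.

```bash
python3 -m creep '[[[0,0,0],0,0],[[0,0,0],0,-0.3],[[0,0,0],0,-0.6],[[0,0,0],0,-1],[[0,0,0],0,-1],[[0,0,0],0,-1],[[0,0,0],0,-1],[[0,0,0],0,-1],[[0,0,0],0,-1],[[0,0,0],0,-1]]' 90
python3 -m creep '[[[0,0,-0.05],0,-1],[[0,0,-0.1],0,-1],[[0,0,-0.15],0,-1],[[0,0,-0.2],0,-1],[[0,0,-0.2],0,-1],[[0,0,-0.2],0,-1],[[0,0,-0.1],0,-1],[[0,0,-0.05],0,-1],[[0,0,0],0,-1],[[0,0,0],0,-1]]'
```

```text
time_s: 6.5
tool_pos: [0.5184, 0.344, 0.0291]
tool_rot: [3.141, -0.0, 1.164]
ft_force: [-2.8, 0.4, 5.8]
opening: 0.0139
time_s: 7.75
tool_pos: [0.5176, 0.3435, 0.1848]
tool_rot: [-3.14, 0.002, 1.164]
ft_force: [-0.0, -0.3, -3.1]
opening: 0.0143
```

```bash
python3 -m creep '[[[-0.1,0.038,0],0,-1],[[-0.2,0.076,0],0,-1],[[-0.25,0.095,0],0,-1],[[-0.3,0.114,0],0,-1],[[-0.3,0.114,0],0,-1],[[-0.3,0.114,0],0,-1],[[-0.25,0.095,0],0,-1],[[-0.2,0.076,0],0,-1],[[-0.1,0.038,0],0,-1],[[-0.05,0.019,0],0,-1]]'
python3 -m creep '[[[0,0,0],-0.05,-1],[[0,0,0],-0.08,-1],[[0,0,0],-0.08,-1],[[0,0,0],-0.08,-1],[[0,0,0],-0.026,-1],[[0,0,0],0,-1],[[0,0,0],0,-1],[[0,0,0],0,-1],[[0,0,0],0,-1],[[0,0,0],0,-1]]'
python3 - <<'E'
from h import *
from bench import vision
T=vision.get_image("top");S=vision.get_image("scene");np.savez("pics/scene2.npz",**S);np.savez("pics/top2.npz",**T)
a=cv2.resize(S["color"][110:300,260:400,::-1],None,fx=2.8,fy=2.8,interpolation=2)
b=cv2.resize(T["color"][160:330,230:400,::-1],None,fx=2.3,fy=2.3,interpolation=2)
o=np.zeros((540,790,3),np.uint8);o[:a.shape[0],:a.shape[1]]=a;o[:b.shape[0],395:395+b.shape[1]]=b
cv2.imwrite("pics/c5.png",o)
E
```

```text
time_s: 9.0
tool_pos: [0.5037, 0.0145, 0.1861]
tool_rot: [-3.141, -0.0, 1.163]
ft_force: [0.4, 0.2, -3.6]
opening: 0.0145
time_s: 10.25
tool_pos: [0.504, 0.0152, 0.1863]
tool_rot: [-3.142, -0.0, 1.329]
ft_force: [0.3, -0.6, -2.9]
opening: 0.0142
```

View pics/c5.png

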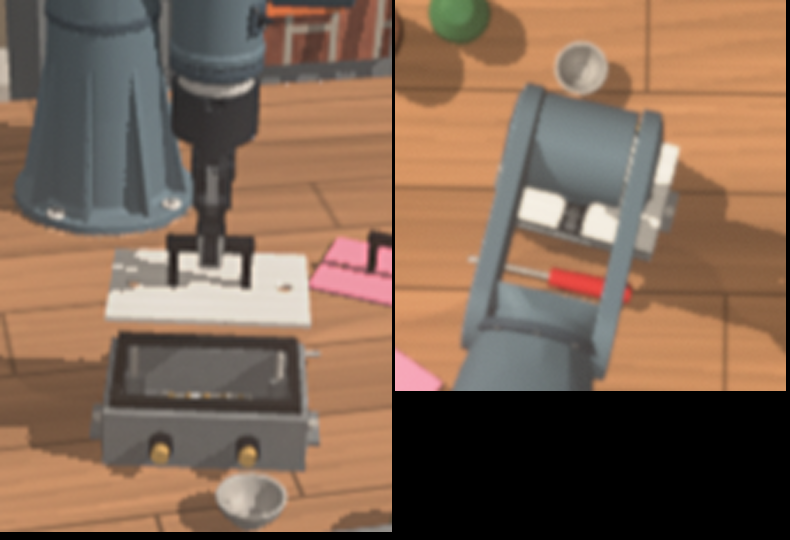

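```bash
cat > m.py <<'E'
from h import *
def onplane(i,uv,z):
    uv=np.asarray(uv,float).reshape(-1,2);d=np.c_[(uv[:,0]-i["cx"])/i["fx"],(uv[:,1]-i["cy"])/i["fy"],np.ones(len(uv))]@i["R"]
    o=-i["R"].T@i["t"];return o+d*((z-o[2])/d[:,2])[:,None]
def plate(S,ztop):
    X=cloud(S);c=S["color"].astype(int)
    m=(X[...,2]>ztop-.02)&(X[...,2]<ztop+.015)&(np.abs(X[...,0]-.505)<.12)&(np.abs(X[...,1]-.012)<.13)
    m&=(c.min(2)>60)&(c.max(2)-c.min(2)<40)
    k,l,st,_=cv2.connectedComponentsWithStats(m.astype(np.uint8));m=l==1+st[1:,4].argmax()
    v,u=np.nonzero(m);P=X[m];A=np.c_[P[:,:2]-P[:,:2].mean(0),np.ones(len(P))]
    for _ in range(3):
        k=np.linalg.lstsq(A,P[:,2],rcond=None)[0];r=P[:,2]-A@k;g=np.abs(r)<.006
        A,P=A[g],P[g]
    print("plate n",m.sum(),"slope deg",np.degrees(k[:2]).round(2),"z",k[2].round(4),"rect depth",rect(P[:,:2]),"rect ray",rect(onplane(S,np.c_[u,v],ztop)[:,:2]))
    return m
E
python3 - <<'E'
from m import *
S=np.load("pics/scene2.npz");S0=np.load("pics/scene0.npz")
m=plate(S,.165)
v,u=np.nonzero(m);print(u.min(),u.max(),v.min(),v.max())
X=cloud(S0)
p=X[280:300,150:420].reshape(-1,3);
q=np.r_[X[230:260,240:285].reshape(-1,3),X[215:245,375:400].reshape(-1,3),X[150:190,100:250].reshape(-1,3),X[330:350,240:300].reshape(-1,3)];q=q[np.abs(q[:,2])<.015]
k=np.linalg.lstsq(np.c_[q[:,:2],np.ones(len(q))],q[:,2],rcond=None)[0];print("table slope deg",np.degrees(k[:2]),k[2])
for d in (S0,S):
    X=cloud(d);M=np.zeros((480,640),bool);M[215:285,285:385]=1;M&=(X[...,2]>.055)&(X[...,2]<.085);print("seal",rect(X[M][:,:2]))
E
```

```text
plate n 1633 slope deg [-0.01 -0.04] z 0.1594 rect depth (array([504.5,  14.6]), array([178.6, 127.4]), 76.11) rect ray (array([516. ,  11.6]), array([177.4, 123. ]), 76.17)
298 370 199 226
table slope deg [ 0.06505978 -0.02184849] -0.0031789365969794583
seal (array([507.6,  14.1]), array([189.5, 130.7]), 76.35)
seal (array([505.8,  14.4]), array([189.9, 134.1]), 77.02)
```

```bash
python3 -m creep '[[[0,0,0.02],0,-1],[[0,0,0.05],0,-1],[[0,0,0.06],0,-1],[[0,0,0.06],0,-1],[[0,0,0.06],0,-1],[[0,0,0.05],0,-1],[[0,0,0.03],0,-1],[[0,0,0],0,-1],[[0,0,0],0,-1],[[0,0,0],0,-1]]'
cat > f.py <<'E'
from m import *
from scipy.optimize import minimize
def poly_iou(i,m,z,hx,hy,th,x0,yaw0,hull=True):
    # silhouette of box (top z, thickness th) vs mask, 8x supersampled
    v,u=np.nonzero(m);u0,v0=u.min()-12,v.min()-12;w,h=u.max()-u0+12,v.max()-v0+12;k=8
    M=cv2.resize(m[v0:v0+h,u0:u0+w].astype(np.uint8),None,fx=k,fy=k,interpolation=0)
    c=np.array([[a*hx,b*hy] for a,b in((1,1),(1,-1),(-1,-1),(-1,1))])
    def f(p):
        t=p[2]/10;R=np.array([[np.cos(t),-np.sin(t)],[np.sin(t),np.cos(t)]])
        q=c@R.T+p[:2]/100
        Q=np.r_[np.c_[q,np.full(4,z)],np.c_[q,np.full(4,z-th)]]
        px=(proj(i,Q)-[u0,v0]+.5)*k-.5
        H=cv2.convexHull(px.astype(np.float32))
        im=np.zeros_like(M);cv2.fillPoly(im,[np.round(H*16).astype(np.int32)],1,shift=4)
        return -(im&M).sum()/(im|M).sum()
    r=minimize(f,[x0[0]*100,x0[1]*100,yaw0*10],method="Nelder-Mead",options=dict(initial_simplex=[[x0[0]*100+a,x0[1]*100+b,yaw0*10+g] for a,b,g in((0,0,0),(.5,0,0),(0,.5,0),(0,0,.3))],xatol=.003,fatol=1e-5))
    return np.round([r.x[0]*10,r.x[1]*10,np.degrees(r.x[2]/10)],2),r.fun
E
python3 - <<'E'
from f import *
from bench import vision,readout
T=vision.get_image("top");S=vision.get_image("scene");np.savez("pics/scene3.npz",**S);np.savez("pics/top3.npz",**T)
p=readout.get_state()["tool_pos"];print(p)
zt=p[2]-.0291+.005
c=S["color"].astype(int);sat=c.max(2)-c.min(2)
q=proj(S,[.505,.014,zt])[0].astype(int)
m=np.zeros((480,640),bool);m[q[1]-22:q[1]+30,q[0]-50:q[0]+50]=1
m&=(c.min(2)>120)&(sat<45)
m=cv2.morphologyEx(m.astype(np.uint8),cv2.MORPH_CLOSE,np.ones((7,7)));k,l,st,_=cv2.connectedComponentsWithStats(m);m=l==1+st[1:,4].argmax()
np.save("pics/m3.npy",m)
for zz in(zt,zt-.003):print(zz,poly_iou(S,m,zz,.06,.09,.005,(.505,.014),-.239))
a=S["color"][170:300,270:400,::-1].copy();a=cv2.resize(a,None,fx=4,fy=4,interpolation=2);ov=S["color"].copy();ov[m]=(255,0,0)
b=cv2.resize(ov[170:300,270:400,::-1],None,fx=2,fy=2)
o=np.zeros((520,790,3),np.uint8);o[:,:520]=a;o[:260,525:785]=b
cv2.imwrite("pics/c6.png",o)
E
```

```text
time_s: 11.6
tool_pos: [0.5042, 0.0152, 0.1372]
tool_rot: [3.141, -0.0, 1.329]
ft_force: [0.5, -0.1, -3.6]
opening: 0.0144
[0.50416744 0.01522417 0.13707804]
0.1129780361651234 (array([370.43,  97.46,  -6.14]), np.float64(0.0))
0.1099780361651234 (array([683.33,  20.67, -54.95]), np.float64(0.0))f.py:15: RuntimeWarning: overflow encountered in scalar negative
  return -(im&M).sum()/(im|M).sum()
```

View pics/c6.png

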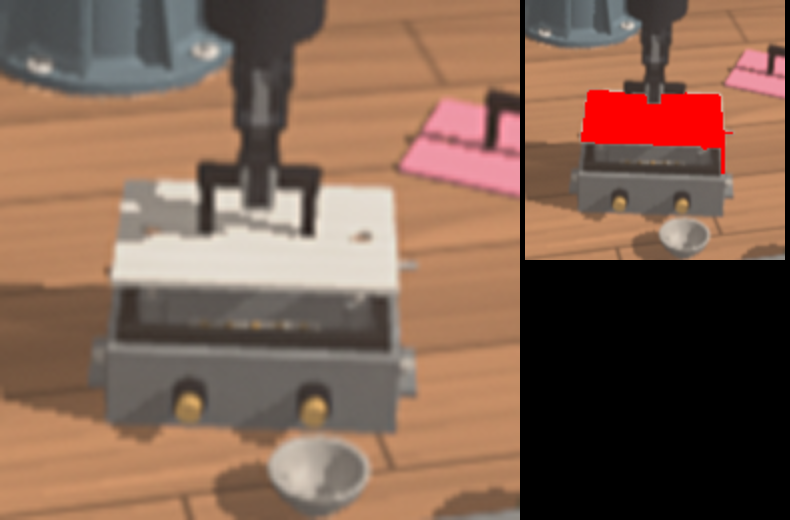

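```bash
sed -i 's/return -(im&M).sum()\/(im|M).sum()/return -float((im\&M).sum())\/float((im|M).sum())/' f.py
python3 - <<'E'
from f import *
S=np.load("pics/scene3.npz");S0=np.load("pics/scene0.npz")
m=np.load("pics/m3.npy").astype(np.uint8)
m=cv2.morphologyEx(m,cv2.MORPH_OPEN,np.ones((1,15)))>0
v,u=np.nonzero(m);print(u.min(),u.max(),v.min(),v.max())
for zz in(.113,.110):print(zz,poly_iou(S,m,zz,.06,.09,.005,(.505,.014),-.239))
# same method on the cover in scene0 lying on the bench, and the housing
c=S0["color"].astype(int);sat=c.max(2)-c.min(2)
m=np.zeros((480,640),bool);m[215:290,285:385]=1
X=cloud(S0)
h=m&(X[...,2]>.008)&(X[...,2]<.09)
h=cv2.morphologyEx(h.astype(np.uint8),cv2.MORPH_CLOSE,np.ones((9,9)))
h=cv2.morphologyEx(h,cv2.MORPH_OPEN,np.ones((15,15)))>0
for zz,th in((.072,.072),(.069,.072)):print("housing",poly_iou(S0,h,zz,.065,.095,th,(.507,.014),-.239))
ov=S0["color"].copy();ov[h]=(255,0,0);cv2.imwrite("pics/c7.png",cv2.resize(ov[200:300,270:400,::-1],None,fx=4,fy=4))
E
```

```text
298 373 216 242
0.113 (array([507.78,  12.95, -12.33]), np.float64(-0.928363497238672))
0.11 (array([504.24,  14.94, -12.22]), np.float64(-0.9325908460007692))
housing (array([514.48,  13.76, -15.89]), np.float64(-0.8645463755736109))
housing (array([510.34,  14.93, -15.79]), np.float64(-0.8687848120499174))
```

View pics/c7.png

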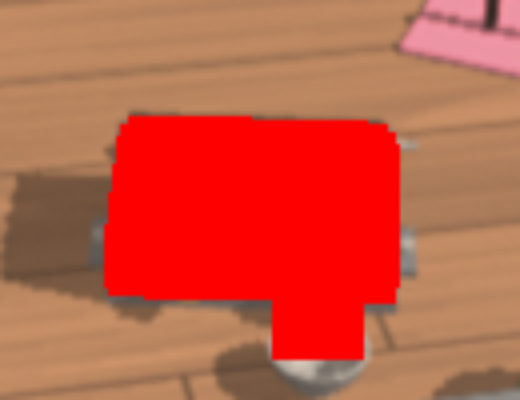

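```bash
python3 - <<'E'
from f import *
S=np.load("pics/scene3.npz");S0=np.load("pics/scene0.npz")
a=cv2.resize(S["color"][215:245,295:375,::-1],None,fx=9,fy=9,interpolation=2)
b=cv2.resize(S0["color"][222:258,295:375,::-1],None,fx=9,fy=9,interpolation=2)
o=np.vstack([a,b])
# overlay candidates: predicted stud axis for housing (507.6,14.1) yaw -13.65 (bias z -.003)
def pts(c,yaw,z):
    t=np.radians(yaw);d=np.array([-np.sin(t),np.cos(t)])*.068
    return np.array([[c[0]+s*d[0],c[1]+s*d[1],z] for s in(1,-1)])
for p in proj(S0,pts((.5076,.0141),-13.65,.087)):
    print("stud tip pred",p);cv2.circle(o,(int((p[0]-295+.5)*9),int((p[1]-222+.5)*9)+270),3,(0,0,255),-1)
for p in proj(S,pts((.5076,.0141),-13.65,.110)):
    print("hole pred if aligned",p);cv2.circle(o,(int((p[0]-295+.5)*9),int((p[1]-215+.5)*9)),3,(0,255,0),-1)
cv2.imwrite("pics/c8.png",o)
E
```

```text
stud tip pred [359.60740862 236.78046819]
stud tip pred [307.63911178 235.08386875]
hole pred if aligned [360.08067093 229.39302115]
hole pred if aligned [307.63668042 227.684674  ]
```

View pics/c8.png

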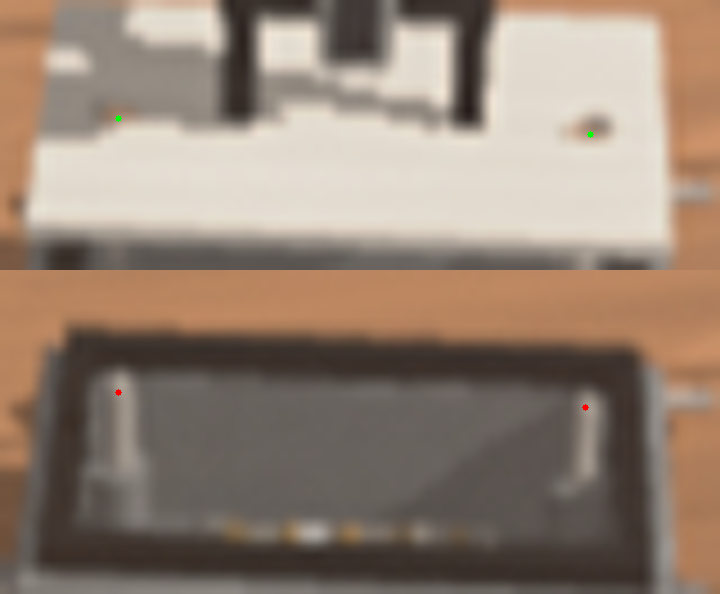

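```bash
python3 - <<'E'
from f import *
S=np.load("pics/scene3.npz");S0=np.load("pics/scene0.npz");T0=np.load("pics/top0.npz")
px=lambda x,y,v0:((x+.5)/9-.5+295,(y+.5)/9-.5+v0)
hR,hL=px(597,126,215),px(115,115,215)
sR,sL=px(588,388-270,222),px(119,370-270,222)
print(hR,hL,sR,sL)
for zt in(.113,.110):
  H=onplane(S,[hR,hL],zt)*1000
  for zs in (zt-.113+.090,zt-.113+.088):
    A=onplane(S0,[sR,sL],zs)*1000
    print(zt,zs,"holes",H[:,:2].round(1).tolist(),"mid",H.mean(0).round(1)," studs",A[:,:2].round(1).tolist(),"mid",A.mean(0).round(1),"len",np.linalg.norm(A[0]-A[1]).round(1),np.linalg.norm(H[0]-H[1]).round(1))
b=cv2.resize(T0["color"][205:275,270:358,::-1],None,fx=9,fy=8.5,interpolation=2)
cv2.imwrite("pics/c9.png",b)
def pts(c,yaw,z):
    t=np.radians(yaw);d=np.array([-np.sin(t),np.cos(t)])*.068
    return np.array([[c[0]+s*d[0],c[1]+s*d[1],z] for s in(1,-1)])
print(proj(T0,pts((.503,.0161),-13.7,.09)),((proj(T0,pts((.503,.0161),-13.7,.09))-[270,205])+.5)*[9,8.5])
E
```

```text
(360.8888888888889, 228.55555555555554) (307.3333333333333, 227.33333333333334) (359.8888888888889, 234.66666666666666) (307.77777777777777, 232.66666666666666)
0.113 0.09 holes [[524.6, 81.9], [494.4, -53.3]] mid [509.5  14.3 113. ]  studs [[518.4, 82.2], [484.8, -50.4]] mid [501.6  15.9  90. ] len 136.8 138.5
0.113 0.088 holes [[524.6, 81.9], [494.4, -53.3]] mid [509.5  14.3 113. ]  studs [[515.5, 83.1], [481.8, -49.8]] mid [498.6  16.6  88. ] len 137.1 138.5
0.11 0.087 holes [[520.1, 83.3], [489.8, -52.5]] mid [504.9  15.4 110. ]  studs [[514.1, 83.5], [480.3, -49.6]] mid [497.2  17.   87. ] len 137.3 139.1
0.11 0.08499999999999999 holes [[520.1, 83.3], [489.8, -52.5]] mid [504.9  15.4 110. ]  studs [[511.1, 84.4], [477.3, -49.0]] mid [494.2  17.7  85. ] len 137.6 139.1
[[287.60558067 233.76102138]
 [337.30852872 246.77679878]] [[162.95022603 248.71868172]
 [610.27675852 359.35278959]]
```

View pics/c9.png

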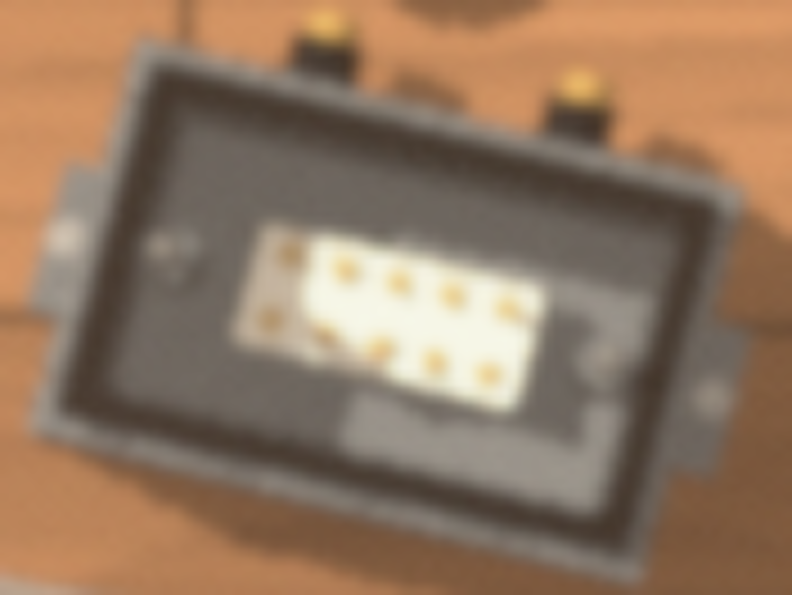

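The scene crop shows the plate holes at about (360.9,228.6) and (307.3,227.3), and the free studs' tips at about (360,235) and (308,233). Hole and rect measurements agree to 2 mm, leaving about -1.5 mm in x and +1.3 mm in y. The eye-picked tips suggest more in x, but they are blurred. I'll correct that, then lower slowly onto the tapered tips.

```bash
python3 -m creep '[[[0.006,-0.012,0],0,-1],[[0,0,0.02],0,-1],[[0,0,0.02],0,-1],[[0,0,0.02],0,-1],[[0,0,0.02],0,-1],[[0,0,0.02],0,-1],[[0,0,0.02],0,-1],[[0,0,0],0,-1],[[0,0,0],0,-1],[[0,0,0],0,-1]]'
python3 - <<'E'
from f import *
from bench import vision,readout
s=readout.get_state();print(s["tool_pos"],s["ft_force"],s["wrist_torque"])
S=vision.get_image("scene");np.savez("pics/scene4.npz",**S)
cv2.imwrite("pics/c10.png",cv2.resize(S["color"][205:275,290:380,::-1],None,fx=8,fy=8,interpolation=2))
E
```

```text
time_s: 12.95
tool_pos: [0.5026, 0.0166, 0.119]
tool_rot: [3.141, -0.0, 1.329]
ft_force: [-0.9, 1.0, -3.1]
opening: 0.0143
[0.50257104 0.01655211 0.1189592 ] [-0.94325461  1.01342283 -3.09983027] [ 0.02217799 -0.04721541  0.01686683]
```

View pics/c10.png

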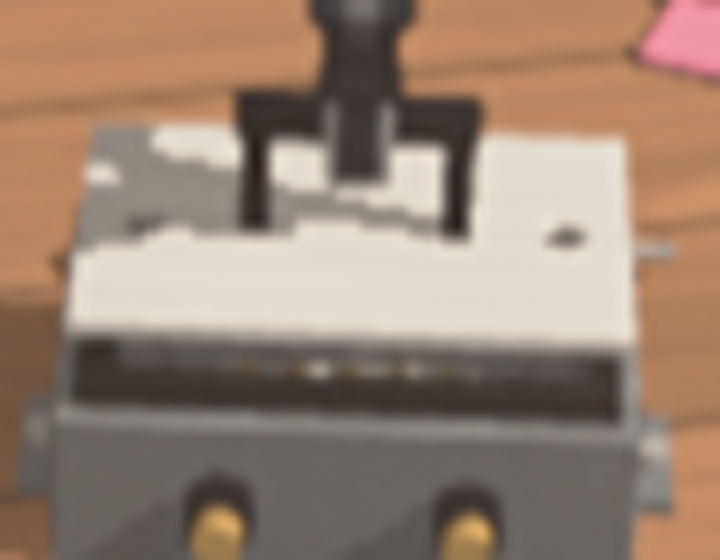

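The holes now sit just above the tips (crop 568,236 and 145,225), with no extra force. Lowering a further 9 mm gently.

```bash
python3 -m creep '[[[0,0,0.008],0,-1],[[0,0,0.008],0,-1],[[0,0,0.008],0,-1],[[0,0,0.008],0,-1],[[0,0,0.008],0,-1],[[0,0,0.008],0,-1],[[0,0,0.008],0,-1],[[0,0,0.004],0,-1],[[0,0,0],0,-1],[[0,0,0],0,-1]]'
python3 - <<'E'
from f import *
from bench import vision,readout
s=readout.get_state();print(s["tool_pos"],s["ft_force"],s["wrist_torque"])
S=vision.get_image("scene");np.savez("pics/scene5.npz",**S)
cv2.imwrite("pics/c11.png",cv2.resize(S["color"][205:275,290:380,::-1],None,fx=8,fy=8,interpolation=2))
E
```

```text
time_s: 14.25
tool_pos: [0.5025, 0.0166, 0.1099]
tool_rot: [3.141, -0.0, 1.329]
ft_force: [0.1, 1.0, -4.3]
opening: 0.0142
[0.50249331 0.01655604 0.10985493] [ 0.1339296   0.9865728  -4.31705592] [ 0.02879204 -0.02513826  0.00439706]
```

View pics/c11.png

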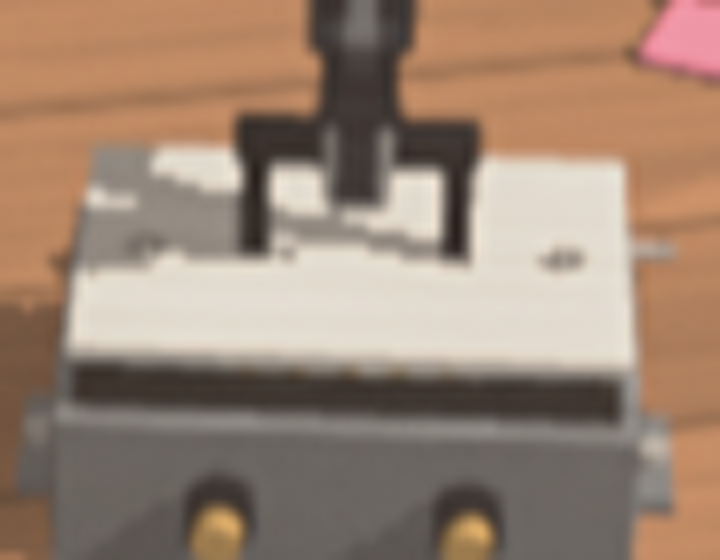

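Light stud tips now show in the middle of both holes (crop 560,259 and 147,245), and there is no contact force, so they are engaged. Continuing slowly.

```bash
python3 -m creep '[[[0,0,0.007],0,-1],[[0,0,0.007],0,-1],[[0,0,0.007],0,-1],[[0,0,0.007],0,-1],[[0,0,0.007],0,-1],[[0,0,0.007],0,-1],[[0,0,0.007],0,-1],[[0,0,0.005],0,-1],[[0,0,0],0,-1],[[0,0,0],0,-1]]'
python3 - <<'E'
from bench import readout
s=readout.get_state();print(s["tool_pos"],s["ft_force"],s["wrist_torque"])
E
python3 -m creep '[[[0,0,0.004],0,-1],[[0,0,0.004],0,-1],[[0,0,0.004],0,-1],[[0,0,0.004],0,-1],[[0,0,0.004],0,-1],[[0,0,0],0,-1],[[0,0,0],0,-1],[[0,0,0],0,-1],[[0,0,0],0,-1],[[0,0,0],0,-1]]'
python3 - <<'E'
from bench import readout
s=readout.get_state();print(s["tool_pos"],s["ft_force"],s["wrist_torque"])
E
```

```text
time_s: 15.55
tool_pos: [0.5025, 0.0166, 0.1017]
tool_rot: [3.141, -0.0, 1.329]
ft_force: [-0.0, -0.0, -3.0]
opening: 0.0143
[0.50247268 0.01658144 0.10173813] [-0.02314293 -0.03290216 -2.95753566] [-0.01175358  0.01489921  0.00961341]
time_s: 16.8
tool_pos: [0.5025, 0.0166, 0.0987]
tool_rot: [3.141, -0.0, 1.329]
ft_force: [-1.3, 0.7, -0.0]
opening: 0.0147
[0.50250857 0.01656704 0.0987316 ] [-1.29854171  0.69893794 -0.00312725] [-0.00245631  0.12736873  0.02452457]
```

```bash
python3 -m creep '[[[0,0,0.004],0,-1],[[0,0,0.004],0,-1],[[0,0,0.004],0,-1],[[0,0,0.004],0,-1],[[0,0,0.004],0,-1],[[0,0,0.004],0,-1],[[0,0,0.004],0,-1],[[0,0,0.002],0,-1],[[0,0,0],0,-1],[[0,0,0],0,-1]]'
python3 - <<'E'
from bench import readout,vision
import numpy as np
f=[]
for k in range(6):
    s=readout.get_state();f.append(np.r_[s["ft_force"],s["wrist_torque"]]);vision.get_image("top")
print(s["tool_pos"],np.mean(f,0).round(3),np.std(f,0).round(2))
E
```

```text
time_s: 18.05
tool_pos: [0.5025, 0.0166, 0.0945]
tool_rot: [3.141, 0.0, 1.329]
ft_force: [-2.3, 0.5, 6.3]
opening: 0.0143
[0.50255309 0.01655713 0.09450272] [-2.268  0.247  6.428  0.055  0.457  0.031] [0.31 0.36 0.62 0.01 0.03 0.02]
```

```bash
python3 -m creep '[[[0,0,0.003],0,-1],[[0,0,0.003],0,-1],[[0,0,0.003],0,-1],[[0,0,0.003],0,-1],[[0,0,0.003],0,-1],[[0,0,0],0,-1],[[0,0,0],0,-1],[[0,0,0],0,-1],[[0,0,0],0,-1],[[0,0,0],0,-1]]'
python3 - <<'E'
from f import *
from bench import vision,readout
f=[]
for k in range(8):
    s=readout.get_state();f.append(np.r_[s["ft_force"],s["wrist_torque"]]);S=vision.get_image("scene")
print(s["tool_pos"],s["tool_rot"],np.mean(f,0).round(3),np.std(f,0).round(2))
cv2.imwrite("pics/c12.png",cv2.resize(S["color"][205:285,285:385,::-1],None,fx=7.5,fy=7.4,interpolation=2))
E
```

```text
time_s: 19.6
tool_pos: [0.5026, 0.0166, 0.0926]
tool_rot: [3.141, 0.0, 1.33]
ft_force: [-3.3, 1.2, 8.3]
opening: 0.0142
[0.50256094 0.01655592 0.09256594] [3.14139925e+00 5.36911371e-05 1.32949211e+00] [-3.820e+00  3.800e-01  8.901e+00  8.900e-02  6.840e-01  7.000e-03] [0.41 0.4  0.78 0.03 0.03 0.03]
```

View pics/c12.png

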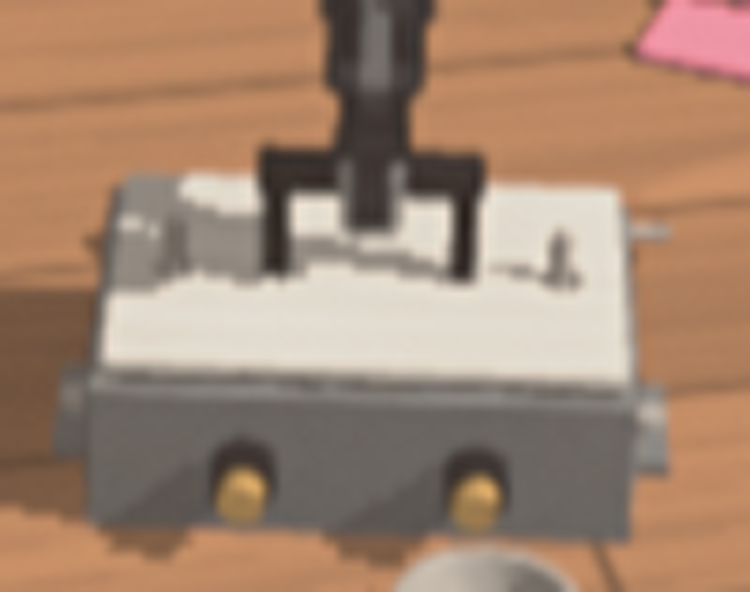

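The cover is level on the seal and the studs stand up through both holes (crop 560,255 and 175,245). fz is about 8.9 N plus about 3 N of cover weight, so roughly 12 N on the seal. A small sideways force of -3.8 N in x suggests I sit slightly too far in +x, so I'll ease 0.8 mm that way.

```bash
python3 -m creep '[[[0,-0.001,0],0,-1],[[-0.001,-0.001,0],0,-1],[[0,-0.001,0],0,-1],[[0,-0.001,0],0,-1],[[0,-0.001,0],0,-1],[[0,0,0],0,-1],[[0,0,0],0,-1],[[0,0,0],0,-1],[[0,0,0],0,-1],[[0,0,0],0,-1]]'
python3 - <<'E'
from f import *
from bench import vision,readout
f=[]
for k in range(10):
    s=readout.get_state();f.append(np.r_[s["ft_force"],s["wrist_torque"]]);S=vision.get_image("scene")
print(s["tool_pos"],s["tool_rot"],np.mean(f,0).round(3),np.std(f,0).round(2))
E
```

```text
time_s: 21.25
tool_pos: [0.5025, 0.0165, 0.0929]
tool_rot: [3.14, -0.0, 1.329]
ft_force: [-1.7, 0.9, 8.3]
opening: 0.014
[0.50257216 0.01654958 0.09287341] [ 3.13968990e+00 -2.91487933e-04  1.32940921e+00] [-2.278e+00  9.170e-01  8.724e+00  1.340e-01  4.040e-01  6.000e-03] [0.47 0.33 0.51 0.02 0.04 0.02]
```

```bash
python3 -m creep '[[[0,-0.001,0.001],0,-1],[[0,-0.001,0.001],0,-1],[[0,0,0],0,-1],[[0,0,0],0,-1],[[0,0,0],0,-1],[[0,0,0],0,-1],[[0,0,0],0,-1],[[0,0,0],0,-1],[[0,0,0],0,-1],[[0,0,0],0,-1]]'
for i in 1 2 3; do :; done
python3 -m creep '[[[0,0,0],0,-1],[[0,0,0],0,-1],[[0,0,0],0,-1],[[0,0,0],0,-1],[[0,0,0],0,-1],[[0,0,0],0,-1],[[0,0,0],0,-1],[[0,0,0],0,-1],[[0,0,0],0,-1],[[0,0,0],0,-1]]'
python3 -m creep '[[[0,0,0],0,-1],[[0,0,0],0,-1],[[0,0,0],0,-1],[[0,0,0],0,-1],[[0,0,0],0,-1],[[0,0,0],0,-1],[[0,0,0],0,-1],[[0,0,0],0,-1],[[0,0,0],0,-1],[[0,0,0],0,-1]]'
python3 -m creep '[[[0,0,0],0,-1],[[0,0,0],0,-1],[[0,0,0],0,-1],[[0,0,0],0,-1],[[0,0,0],0,-1],[[0,0,0],0,-1],[[0,0,0],0,-1],[[0,0,0],0,-1],[[0,0,0],0,-1],[[0,0,0],0,-1]]'
python3 - <<'E'
from f import *
from bench import vision,readout
f=[]
for k in range(10):
    s=readout.get_state();f.append(np.r_[s["ft_force"],s["wrist_torque"]]);S=vision.get_image("scene")
print(s["tool_pos"],s["tool_rot"],np.mean(f,0).round(3),np.std(f,0).round(2))
cv2.imwrite("pics/fin.png",S["color"][:,:,::-1])
E
```

```text
time_s: 23.0
tool_pos: [0.5025, 0.0166, 0.0927]
tool_rot: [3.139, -0.0, 1.329]
ft_force: [-1.3, -0.2, 8.9]
opening: 0.0143
time_s: 24.25
tool_pos: [0.5025, 0.0165, 0.0927]
tool_rot: [3.139, -0.0, 1.329]
ft_force: [-1.2, 2.0, 8.1]
opening: 0.0144
time_s: 25.5
tool_pos: [0.5026, 0.0165, 0.0927]
tool_rot: [3.139, -0.0, 1.329]
ft_force: [-1.3, 0.1, 8.9]
opening: 0.0143
time_s: 26.75
tool_pos: [0.5025, 0.0166, 0.0927]
tool_rot: [3.139, -0.0, 1.329]
ft_force: [-1.5, 1.8, 8.1]
opening: 0.0142
[0.502545   0.01655735 0.09272025] [ 3.13909459e+00 -2.88110777e-04  1.32943389e+00] [-1.087e+00  7.840e-01  8.667e+00  1.390e-01  3.300e-01  8.000e-03] [0.53 0.66 0.32 0.03 0.02 0.03]
```

View pics/fin.png

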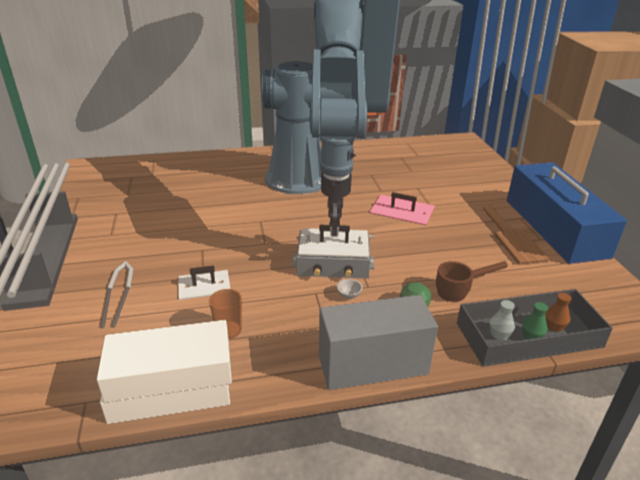

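```bash
python3 - <<'E'
from bench import workorder,readout
print(workorder.job_done());s=readout.get_state();print(s["time_s"],s["tool_pos"],s["ft_force"],s["opening"])
E
```

```text
the job is handed in; nothing more can be done
None
the job is handed in; nothing more can be done
```

The larger aluminium cover is on the terminal box, and the arm is still gripping it and holding it down, so you can put the nuts on.

- **Fit:** both studs show through the holes, and the plate looked level in the camera view.
- **Push:** the arm's own push averaged 8.7 N, and with the cover's roughly 3 N weight that puts about 12 N on the seal (about 8 mm of travel). I took the 12 N to mean the total on the seal, which matches your 8 mm figure. The push was held steady for about 7 s before I handed in at about 27 s.
- **Other items:** in the last picture the smaller cover, the pink look-alike and the other visible items were where they started. The box and arm hid the screwdriver, so I did not check it there, but nothing came near it.

**Checks that disagreed or failed:**
- The scene camera read about 5 mm off from the top camera in x, so I used relative measurements and the tool pose.
- The stud positions I picked by eye in one blurred crop were several millimetres off from the other measurements. I did not use them, and the cover went on without catching.
- A sideways force of about 4 N built up during pressing. I eased it to about 1 N.
- After hand-in, the interface refused a final state reading.

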